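# Dress two dampers with their springs and top seats

## Robot

A 6-joint arm with a two-finger parallel gripper is mounted at the origin on the work surface. World frame = base frame: x ahead of the robot, y to its left, z up, the work surface at z = 0. Lengths are in m, angles in rad, forces in N, time in s.
With the tool pointing down it reaches from about 0.375 to 0.9 m from the base axis. Payload 3.1 kg.
Tool frame: the origin (TCP) lies midway between the tips of the shut fingers; the grasp point (between the pads) lies 19 mm behind it (r.grip_point_offset is the distance from the TCP to the grasp point, in m); y points along the fingers, x is the direction in which the jaws open and shut, and the axes are right-handed (so a half turn about y gives the same grasp; the last joint's range is limited). The gripper opens to 87 mm and grips with 3 to 60 N. Pads are 19 mm wide; open, the fingers measure 117 mm over their backs; the gripper's body (75 mm by 190 mm) begins 51 mm behind the grasp point.
Start: joints at [-1.448, 0.527, 1.433, -0, 1.181, -0.178], TCP at [0.185, -0.597, 0.223] pointing down, gripper open.
Joint ranges: [-3.08, 3.08], [-0.75, 2.2], [0.22, 2.44], [-1.43, 4.57], [0, 2.65], [-2.85, 2.85]. Speed limits (rad/s): [2.79, 2.79, 3.14, 3.14, 3.14, 3.14].

## Interface

Orientations are given as a unit quaternion [w, x, y, z].
In Python, from workcell import r, eyes, job gives the robot as it stands.
- The arm moves only by the tool jog_arm, never from a script. Its argument "motion" is a list of rows, each a list of 7 numbers: the shift along the world's x, y, z scaled (see below), then the turn, a rotation vector about the world's x, y, z scaled (see below), then the gripper's target within -1 to 1 (fully open at 1, half-way at 0, shut at -1). In form: [[x, y, z, ax, ay, az, jaw], ...]. A call has 1 to 20 rows; each row is the pose to reach, as a shift and turn from the pose commanded when the call began, turning the shorter way round; what a row does not reach only later rows make up. The controller multiplies each number of a shift by 120 mm and each number of a turn by pi rad. A row lasts 1/8 s, in which the tool goes at most 62.5 mm and 10.7 degrees, less where a joint would pass 70% of its speed; a pose out of reach is approached as far as the arm can. A call with a number of a shift or a turn outside -1 to 1 is refused whole. A call with a gripper value outside its range is refused whole. The fingers move at their own pace and stop on an object; "force" is the grip in N (left out, the last holds). Time passes only in rows, so rows that repeat a pose let the fingers close. It gives the time, the measured TCP pose, the force and the opening at its end, in the units of the state.
- r.get_obs(): the state, without advancing time (a new reading comes with each control period).
- eyes.grab_frame(name): name is "side" or "top"; returns a dict with "pixels" (400x640x3 uint8, red, green, blue), "range_z" (400x640 float32, m along the optical axis (not along the pixel's ray), 0 where there is no reading), "mtx" (3x3 intrinsics, pixels), "rvec" (rotation vector, rad) and "tvec" (3), from world to camera coordinates, as OpenCV has them. Camera axes: x right, y down, z forward; pixel columns grow to the right and rows downward; lengths in m; the calibration is good to about 2 mm. A picture is of the moment at which its call begins.
- job.hand_in(): hands the job in, once; it reports no verdict.
The state is a dict: "t": time; "qpos": joint angles; "joint_velocities": joint speeds; "tau": joint torques, N m; "eef_pos": TCP position; "ee_rot": TCP orientation; "wrist_force": force on the tool from outside, world axes, zero at the start; "wrist_torque": the same for the moment, N m; "grip_width": opening from 0.0 (shut) to 1.0 (fully open).
Only numpy, scipy, OpenCV 4.12 (cv2) and the standard library are available. Lean on these libraries where they do the work, as an engineer would, in place of code of your own. Each camera call takes 0.05 s, during which the arm holds its last target.

## Task

Two bare dampers stand upright in the small vises: slip the long narrow spring over the tall damper and the short wide spring over the short damper, each down onto its black perch ring, then put the small top seat on the long spring and the large top seat on the wide spring, hub up, slipped over the stud and lying flat on the spring. Lower every piece into place rather than letting it drop, and leave the oil bottle, the hex key and the big black road spring where they are.

Things in the scene. Friction and masses are not known exactly. Their poses are not given: they have to be found in the camera images.
- tall_damper_perch (a point): Tall damper, metal, fixed upright in a low blue-green vise. Point: on its axis, level with the top of its black perch ring (50 mm across, 68 mm above the bench), where the long spring stands; z up. Above the point: centring cone 5 mm high (32 mm across), body 26 mm across up to 62 mm, 12 mm rod, 22 mm washer at 90-95 mm, 10 mm threaded stud, tip tapered, ending at 126 mm.
- short_damper_perch (a point): Short damper, metal, fixed upright in a low blue-green vise. Point: on its axis, level with the top of its black perch ring (62 mm across, 68 mm above the bench), where the wide spring stands; z up. Above the point: centring cone 5 mm high (42 mm across), body 34 mm across up to 40 mm, 12 mm rod, 22 mm washer at 60-65 mm, 10 mm threaded stud, tip tapered, ending at 96 mm.
- long_spring_mid (a point): Long narrow red coil spring standing on end: 48 mm outside, 36 mm inside, 100 mm long, 0.22 kg, rigid to handle, alike at both ends. Point: its centre, on the axis 50 mm from either end; z along the axis. When home, the damper's stud stands 26 mm above its top, so grip it within about 15 mm of its top end to keep the stud clear of the gripper's palm.
- wide_spring_mid (a point): Short wide red coil spring standing on end: 60 mm outside, 46 mm inside, 70 mm long, 0.24 kg, rigid to handle, alike at both ends. Point: its centre, on the axis 35 mm from either end; z along the axis. When home, the damper's stud stands 26 mm above its top, so grip it within about 15 mm of its top end to keep the stud clear of the gripper's palm.
- small_seat_mid (a point): Small top spring seat, black, 22 mm high, hub up, 0.06 kg. From below: spigot 26 mm across, 4 mm high (goes into the spring); flange 48 mm across, 6 mm thick (its underside lies on the spring); round hub 30 mm across, 12 mm high, to grip by. 14 mm bore right through. Point: on the axis half-way up, 11 mm above the underside, 7 mm above the flange's underside; z up out of the hub.
- large_seat_mid (a point): Large top spring seat, black, 22 mm high, hub up, 0.09 kg. From below: spigot 34 mm across, 4 mm high (goes into the spring); flange 62 mm across, 6 mm thick (its underside lies on the spring); round hub 30 mm across, 12 mm high, to grip by. 14 mm bore right through. Point: on the axis half-way up, 11 mm above the underside, 7 mm above the flange's underside; z up out of the hub.
- road_spring: Bystander: big black road-car coil spring standing on end, 98 mm across, 120 mm tall; origin at the centre of its underside. Too big for either damper; leave it.
- oil_bottle: Bystander: white plastic oil bottle with a black cap, 56 mm across, 135 mm tall; origin at the centre of its underside. Leave it.
- hex_key: Bystander: T-handled hex key lying on the bench, blue handle 70 mm long (along y) and 18 mm high, 6 mm steel rod 105 mm long along its +x; origin under the middle of the handle. Leave it.

How it is judged:
By the outcome, as a careful person would: the job done as asked, in the order asked, and still so for the second after the job is handed in, with the robot touching nothing.
It also fails if it takes over 112 s, if anything falls off the work surface, if the arm or the gripper's body presses on something with over 40 N, if the wrist force passes 120 N, or if a joint passes its speed limit or range.

## Working session

There is one attempt and no reset: what is moved stays moved. The work goes in short steps, Python scripts to look and compute and a tool call to move; the robot and the scene stay as the last step left them, time stands still between calls to the robot, and variables do not carry over. Pictures are saved under pics/ and viewed, and the job is handed in when it is done.

Besides the shell and the picture viewer there is one more tool, called as name(argument=value, ...) on one line, values as JSON. jog_arm: Moves the arm, as the interface text tells. Its arguments: {"type":"object","properties":{"motion":{"type":"array"},"force":{"type":"number"}},"required":["motion"]}

```bash
mkdir -p pics; ls
cat > h.py <<'E'
import numpy as np, cv2
from workcell import r, eyes, job
def grab(n):
    f=eyes.grab_frame(n); R=cv2.Rodrigues(np.array(f['rvec'],float))[0]; t=np.array(f['tvec'],float).ravel()
    return f,R,t,np.array(f['mtx'])
def save(n,fn):
    f,R,t,K=grab(n); cv2.imwrite(fn,cv2.cvtColor(f['pixels'],cv2.COLOR_RGB2BGR)); return f,R,t,K
def cloud(f,R,t,K):
    z=f['range_z']; v,u=np.mgrid[:z.shape[0],:z.shape[1]]
    p=np.stack([(u-K[0,2])/K[0,0]*z,(v-K[1,2])/K[1,1]*z,z],-1)
    w=(p-t)@R; w[z<=0]=np.nan; return w
E
python3 - <<'E'
from h import *
for n in ('side','top'):
    f,R,t,K=save(n,f'pics/{n}0.png'); np.savez(f'{n}0.npz',c=cloud(f,R,t,K),p=f['pixels'],R=R,t=t,K=K); print(n,-R.T@t,R[2],K[0])
print(r.get_obs(), r.grip_point_offset)
E
```

```text
pics
side [0.4538048  0.94927374 0.69228235] [ 0.09292916 -0.8394078  -0.53549856] [379.34332656   0.         315.3988786 ]
top [ 0.45459391 -0.00946006  1.02201633] [ 0.13161028 -0.01395826 -0.99120326] [370.11617313   0.         326.75882284]
{'t': 0.1, 'qpos': array([-1.44850305e+00,  5.28360527e-01,  1.43374617e+00, -1.70694013e-05,
        1.18142729e+00, -1.78498189e-01]), 'joint_velocities': array([ 5.01612681e-04, -1.21386745e-03, -3.57495898e-03,  8.77825425e-04,
        1.54784685e-03, -7.23420512e-05]), 'tau': array([-6.11711539e-05, -4.40984130e+01, -1.77150875e+01,  6.35481323e-02,
        5.33985137e-02, -4.27766690e-05]), 'eef_pos': array([ 0.18511631, -0.5962733 ,  0.2216862 ]), 'ee_rot': array([ 0.56976668, -0.56877678,  0.41991474, -0.41896362]), 'wrist_force': array([-1.05149309, -0.63738824,  0.52114598]), 'wrist_torque': array([-0.00263268,  0.00275552, -0.0553809 ]), 'grip_width': 0.9996792076766864} 0.0187
```

View pics/top0.png

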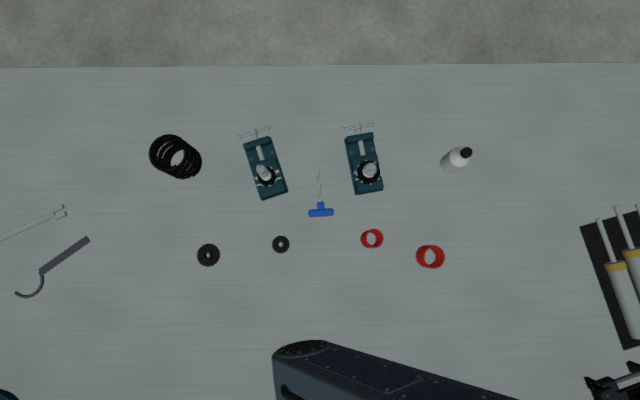

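View pics/side0.png

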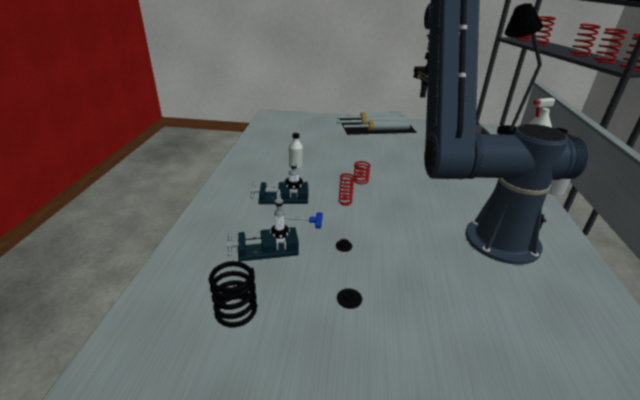

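Run:
```python
import numpy as np,cv2
a=np.load('top0.npz');p=cv2.cvtColor(a['p'],cv2.COLOR_RGB2BGR)
c=p[120:280,140:480]
cv2.imwrite('pics/topc.png',cv2.resize(p[120:280,190:450],(780,480),interpolation=cv2.INTER_CUBIC))
b=np.load('side0.npz');p=cv2.cvtColor(b['p'],cv2.COLOR_RGB2BGR)
cv2.imwrite('pics/sidec.png',cv2.resize(p[150:320,220:390],(600,600),interpolation=cv2.INTER_CUBIC))
# clusters above bench
for n,d in (('top',a),('side',b)):
    w=d['c'];z=w[...,2]
    m=((z>0.008)&(z<.3)&(w[...,0]>.3)&(w[...,0]<.95)&(abs(w[...,1])<.6)).astype(np.uint8)
    k,l,s,ce=cv2.connectedComponentsWithStats(m)
    for i in range(1,k):
        if s[i,4]>15:
            q=w[l==i]; print(n,s[i],q.min(0).round(3),q.max(0).round(3),np.nanmedian(q,0).round(3),d['p'][l==i].mean(0).round())
```

```text
top [ 341  122   43   73 1865] [ 0.595 -0.177  0.008] [ 0.795 -0.065  0.165] [ 0.681 -0.12   0.044] [45. 63. 66.]
top [ 237  126   51   75 1875] [0.584 0.085 0.008] [0.787 0.221 0.195] [0.673 0.141 0.044] [47. 66. 69.]
top [ 148  134   53   46 1516] [0.645 0.325 0.008] [0.742 0.421 0.124] [0.694 0.376 0.08 ] [15. 16. 17.]
top [440 147  32  26 589] [ 0.653 -0.395  0.008] [ 0.707 -0.34   0.139] [ 0.673 -0.357  0.09 ] [105. 111. 107.]
top [308 172  26  45 296] [ 0.537 -0.04   0.008] [0.66  0.028 0.023] [ 0.553 -0.003  0.016] [ 55.  86. 138.]
top [361 229  22  19 250] [ 0.451 -0.158  0.009] [ 0.496 -0.112  0.104] [ 0.473 -0.139  0.092] [112.  35.  32.]
top [272 236  17  17 199] [0.442 0.083 0.008] [0.485 0.127 0.026] [0.463 0.105 0.012] [32. 34. 35.]
top [197 244  23  23 352] [0.408 0.269 0.008] [0.466 0.329 0.025] [0.437 0.297 0.011] [29. 30. 32.]
top [415 245  30  24 398] [ 0.396 -0.321  0.008] [ 0.454 -0.26   0.076] [ 0.424 -0.293  0.055] [113.  33.  30.]
side [ 227  133   96  127 3592] [ 0.537 -0.377  0.008] [0.791 0.225 0.195] [0.658 0.132 0.041] [53. 65. 71.]
side [339 161  32  43 547] [ 0.396 -0.319  0.008] [ 0.497 -0.108  0.101] [ 0.454 -0.153  0.053] [105.  46.  44.]
side [336 239  16  12 145] [0.442 0.093 0.008] [0.485 0.131 0.023] [0.463 0.115 0.014] [18. 19. 20.]
side [ 209  261   49   66 2103] [0.645 0.33  0.008] [0.74  0.427 0.123] [0.689 0.401 0.078] [18. 19. 20.]
side [337 288  25  20 362] [0.409 0.272 0.008] [0.467 0.333 0.025] [0.438 0.309 0.011] [16. 17. 18.]
```

View pics/topc.png

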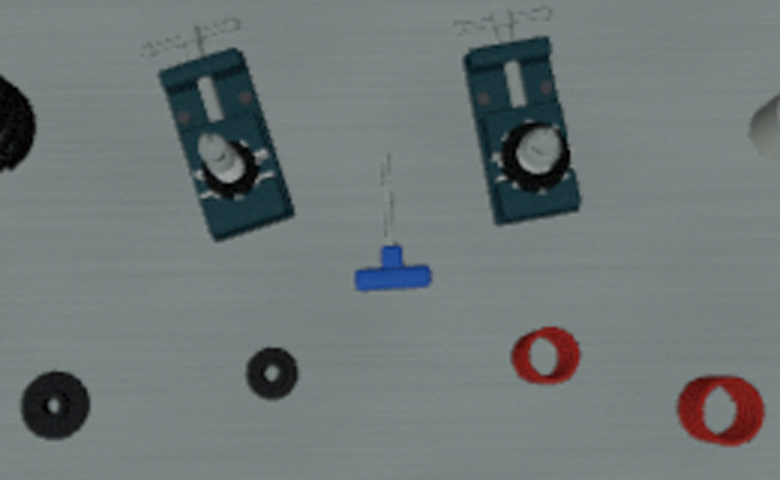

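View pics/sidec.png

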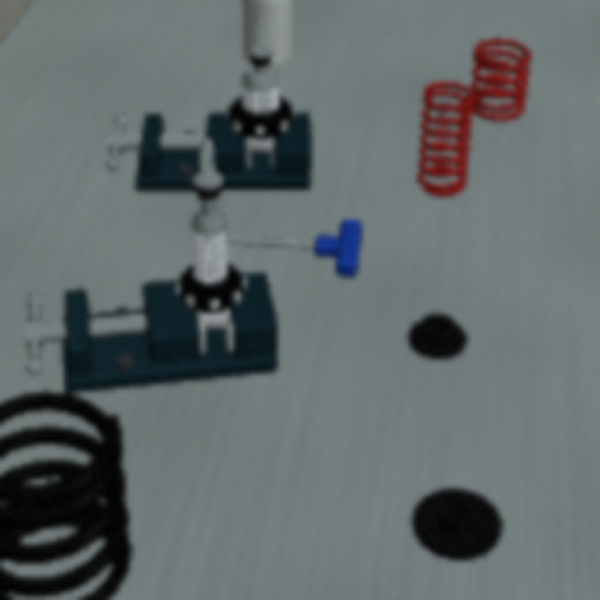

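```bash
cat > fit.py <<'E'
import numpy as np,cv2
from scipy.optimize import least_squares
def cfit(q,r):
    c0=q.mean(0)
    s=least_squares(lambda c:np.hypot(*(q-c).T)-r,c0,loss='soft_l1',f_scale=.0015)
    return s.x, np.median(abs(s.fun)) , len(q)
def near(w,c,rad,z0,z1):
    p=w.reshape(-1,3); p=p[~np.isnan(p[:,0])]
    return p[(np.hypot(p[:,0]-c[0],p[:,1]-c[1])<rad)&(p[:,2]>z0)&(p[:,2]<z1)]
E
python3 - <<'E'
from fit import *
D={n:np.load(n+'0.npz') for n in('top','side')}
for n,d in D.items():
    w=d['c']; np.set_printoptions(precision=4,suppress=True)
    for nm,c,body,R in (('tall',(.66,.14),(.076,.128),.013),('short',(.665,-.12),(.076,.106),.017)):
        q=near(w,c,.05,*body)
        print(n,nm,'body',*cfit(q[:,:2],R),'zmax',near(w,c,.05,.1,.3)[:,2].max())
        h=.126 if nm=='tall' else .096
        q=near(w,c,.06,.068+h-.028,.068+h-.006); print('  stud',*cfit(q[:,:2],.005), q.mean(0))
        q=near(w,c,.06,.068+h-.037,.068+h-.030); print('  washer',q[:,:2].mean(0),(q.min(0)+q.max(0))/2,len(q))
        q=near(w,c,.06,.060,.0705); q=q[np.hypot(*(q[:,:2]-q[:,:2].mean(0)).T)<.04];print('  ring',(q.min(0)+q.max(0))/2,np.ptp(q,0),len(q))
    for nm,c,R,zt in (('long',(.473,-.135),.024,.1),('wide',(.425,-.29),.03,.07)):
        q=near(w,c,.05,.01,zt+.01); print(n,nm,'mid',(q.min(0)+q.max(0))/2,np.ptp(q,0),len(q))
        q=near(w,c,.05,zt-.012,zt+.01); print('  toponly',(q.min(0)+q.max(0))/2,np.ptp(q,0),'enc',cv2.minEnclosingCircle(q[:,:2].astype(np.float32)), 'mean',q.mean(0))
    for nm,c in (('small',(.463,.105)),('large',(.437,.3))):
        q=near(w,c,.05,.005,.04); print(n,nm,(q.min(0)+q.max(0))/2,np.ptp(q,0),q.mean(0),'enc',cv2.minEnclosingCircle(q[:,:2].astype(np.float32)))
        q=near(w,c,.05,.018,.04); print('   hub',(q.min(0)+q.max(0))/2,np.ptp(q,0),np.median(q,0))
    q=near(w,(.55,.0),.5,-.01,.006); print('bench z',np.median(q[:,2]))
E
```

```text
top tall body [0.6406 0.136 ] 0.0005411607637549956 67 zmax 0.19548408888907326
  stud [0.6403 0.1356] 0.0002897758465270654 14 [0.638  0.1341 0.179 ]
  washer [0.6374 0.1346] [0.639  0.1353 0.1613] 35
  ring [0.6391 0.1344 0.0656] [0.0507 0.0498 0.0094] 150
top short body [ 0.6492 -0.1326] 0.0007949712327155918 65 zmax 0.16491187630681747
  stud [ 0.6484 -0.1324] 0.00021874239319259574 10 [ 0.6455 -0.1305  0.1458]
  washer [ 0.6459 -0.1312] [ 0.648  -0.1323  0.1311] 35
  ring [ 0.6476 -0.1323  0.0657] [0.0642 0.0638 0.0095] 230
top long mid [ 0.4736 -0.1354  0.0581] [0.0446 0.0459 0.0919] 247
  toponly [ 0.4736 -0.1358  0.0962] [0.0446 0.0451 0.0158] enc ((0.4732474088668823, -0.13623720407485962), 0.023823296651244164) mean [ 0.4739 -0.1361  0.0979]
top wide mid [ 0.4249 -0.2912  0.043 ] [0.0584 0.0598 0.0659] 384
  toponly [ 0.4248 -0.2913  0.0674] [0.0583 0.0596 0.0171] enc ((0.42452725768089294, -0.29118505120277405), 0.030004730448126793) mean [ 0.4246 -0.2893  0.0678]
top small [0.4623 0.1029 0.0156] [0.0464 0.087  0.0212] [0.463  0.1045 0.014 ] enc ((0.46460098028182983, 0.10
[... 1141 characters left out ...]
ide mid [ 0.4252 -0.2881  0.0415] [0.0586 0.0622 0.0605] 233
  toponly [ 0.425  -0.287   0.0653] [0.0581 0.0592 0.013 ] enc ((0.4255262315273285, -0.2873879671096802), 0.03024188242852688) mean [ 0.4274 -0.2838  0.0653]
side small [0.4621 0.1114 0.0146] [0.0458 0.0417 0.0177] [0.4626 0.1139 0.0141] enc ((0.4617137908935547, 0.10869347304105759), 0.024327579885721207)
   hub [0.4627 0.1077 0.0208] [0.0282 0.0291 0.0053] [0.4619 0.1103 0.0211]
side large [0.4369 0.3028 0.0151] [0.0604 0.0613 0.0199] [0.4376 0.3072 0.0122] enc ((0.4379478991031647, 0.30251365900039673), 0.03173082694411278)
   hub [0.4375 0.3047 0.0216] [0.0268 0.0295 0.007 ] [0.4369 0.3049 0.0211]
bench z -0.000357634963005699
```

Run:
```python
from fit import *
from scipy.spatial.transform import Rotation as Ro
np.set_printoptions(precision=4,suppress=True)
q=[0.56976668, -0.56877678,  0.41991474, -0.41896362]
M=Ro.from_quat(q[1:]+q[:1]).as_matrix();print('tool axes cols\n',M)
# seats by rays: flange outline on z=.010, springs rim on top
for n in('top','side'):
    d=np.load(n+'0.npz');p=d['p'].astype(int);R,t,K=d['R'],d['t'],d['K'];C=-R.T@t
    def ray(u,v,z):
        g=R.T@np.array([(u-K[0,2])/K[0,0],(v-K[1,2])/K[1,1],1]); return C+g*(z-C[2])/g[2]
    m=(p.sum(2)<120).astype(np.uint8)
    k,l,s,ce=cv2.connectedComponentsWithStats(m)
    for nm,c in (('small',(.463,.104)),('large',(.437,.299))):
        pc=R@np.array([*c,.01])+t; uv=(K@pc)[:2]/pc[2]
        i=min(range(1,k),key=lambda i:np.hypot(*(ce[i]-uv))+(1e3 if s[i,4]<80 else 0))
        cn=max(cv2.findContours((l==i).astype(np.uint8),cv2.RETR_EXTERNAL,cv2.CHAIN_APPROX_NONE)[0],key=len)
        e=cv2.fitEllipse(cn); W=np.array([ray(*x[0],.008)[:2] for x in cn])
        print(n,nm,s[i],'ell',e[0],ray(*e[0],.008),'bbox mid',(W.min(0)+W.max(0))/2,np.ptp(W,0))
```

```text
tool axes cols
 [[ 0.2963 -0.0003  0.9551]
 [-0.9551  0.0019  0.2963]
 [-0.0019 -1.      0.0003]]
top small [273 236  16  16 179] ell (280.4645690917969, 243.68943786621094) [0.4641 0.104  0.008 ] bbox mid [0.4646 0.1039] [0.0407 0.0407]
top large [198 244  21  22 347] ell (208.08139038085938, 254.5722198486328) [0.4381 0.299  0.008 ] bbox mid [0.4384 0.2992] [0.0562 0.0542]
side small [336 240  16  11 133] ell (343.4090576171875, 245.19671630859375) [0.4635 0.1079 0.008 ] bbox mid [0.4632 0.1068] [0.0423 0.047 ]
side large [337 289  25  19 363] ell (348.9751892089844, 298.1470642089844) [0.4378 0.3041 0.008 ] bbox mid [0.4378 0.3032] [0.0573 0.0585]
```

jog_arm(motion=[[0.15,0.24,0,0,0,-0.03,1],[0.3,0.48,0,0,0,-0.06,1],[0.45,0.72,0,0,0,-0.0956,1],[0.6,0.96,0,0,0,-0.0956,1]], force=25)

```text
t: 0.6
eef_pos: [0.2576, -0.4805, 0.2221]
ee_rot: [0.5, -0.5, 0.5, -0.5]
wrist_force: [0.8, -0.1, -0.3]
grip_width: 0.997
```

jog_arm(motion=[[0.15,0.24,0,0,0,0,1],[0.3,0.48,0,0,0,0,1],[0.45,0.72,0,0,0,0,1],[0.6,0.96,0,0,0,0,1]])

```text
t: 1.1
eef_pos: [0.3296, -0.3653, 0.2223]
ee_rot: [0.5, -0.5, 0.5, -0.5]
wrist_force: [1.6, 0.7, 0.2]
grip_width: 1.003
```

jog_arm(motion=[[0.15,0.24,0,0,0,0,1],[0.3,0.48,0,0,0,0,1],[0.45,0.72,0,0,0,0,1],[0.6,0.96,0,0,0,0,1]])

```text
t: 1.6
eef_pos: [0.4015, -0.2501, 0.2223]
ee_rot: [0.5, -0.5, 0.5, -0.5]
wrist_force: [0.4, 0.2, 0.2]
grip_width: 1.004
```

jog_arm(motion=[[0.15,0.24,0,0,0,0,1],[0.3,0.48,0,0,0,0,1],[0.45,0.72,0,0,0,0,1],[0.6,0.96,0,0,0,0,1],[0.6,0.96,0,0,0,0,1],[0.6,0.96,0,0,0,0,1]])

```text
t: 2.35
eef_pos: [0.4728, -0.1363, 0.2223]
ee_rot: [-0.5, 0.5, -0.5, 0.5]
wrist_force: [0.4, 0.1, 0.3]
grip_width: 1.004
```

jog_arm(motion=[[0,0,-0.3,0,0,0,1],[0,0,-0.6,0,0,0,1],[0,0,-0.8,0,0,0,1],[0,0,-1,0,0,0,1]])

```text
t: 2.85
eef_pos: [0.4726, -0.1374, 0.1016]
ee_rot: [0.5, -0.5, 0.5, -0.5]
wrist_force: [-0.6, -0.0, -0.1]
grip_width: 1.001
```

jog_arm(motion=[[0,0,-0.15,0,0,0,1],[0,0,-0.277,0,0,0,1],[0,0,-0.277,0,0,0,0.5],[0,0,-0.277,0,0,0,0.3],[0,0,-0.277,0,0,0,0.1],[0,0,-0.277,0,0,0,0],[0,0,-0.277,0,0,0,-0.2],[0,0,-0.277,0,0,0,-0.2],[0,0,-0.277,0,0,0,-0.2],[0,0,-0.277,0,0,0,-0.2]])

```text
t: 4.1
eef_pos: [0.4735, -0.1363, 0.0697]
ee_rot: [0.5, -0.5, 0.5, -0.5]
wrist_force: [-0.7, -1.2, 5.6]
grip_width: 0.548
```

jog_arm(motion=[[0,0,0.05,0,0,0,-0.3],[0,0,0.2,0,0,0,-0.3],[0,0,0.4,0,0,0,-0.3],[0,0,0.6,0,0,0,-0.3],[0,0,0.8,0,0,0,-0.3],[0,0,1,0,0,0,-0.3]])

```text
t: 4.85
eef_pos: [0.4724, -0.1356, 0.1896]
ee_rot: [0.5, -0.5, 0.501, -0.499]
wrist_force: [-0.7, -0.4, -2.6]
grip_width: 0.548
```

jog_arm(motion=[[0,0,0.2,0,0,0,-0.3],[0,0,0.4,0,0,0,-0.3],[0,0,0.6,0,0,0,-0.3],[0,0,0.78,0,0,0,-0.3],[0,0,0.78,0,0,0,-0.3],[0,0,0.78,0,0,0,-0.3]])

```text
t: 5.6
eef_pos: [0.4722, -0.1355, 0.2817]
ee_rot: [0.5, -0.5, 0.501, -0.499]
wrist_force: [0.0, 0.0, -2.8]
grip_width: 0.545
```

Run:
```python
from h import *
print(r.get_obs()['wrist_force'])
f,R,t,K=save('side','pics/s1.png'); p=cv2.imread('pics/s1.png')
cv2.imwrite('pics/s1c.png',cv2.resize(p[40:240,240:440],(600,600),interpolation=cv2.INTER_CUBIC))
w=cloud(f,R,t,K);c=f['pixels'].astype(int)
m=(c[...,0]>1.6*c[...,1])&(c[...,0]>60)&(w[...,1]>-.2)&(w[...,2]>.05)
q=w[m];print(len(q),q.min(0),q.max(0),(q.min(0)+q.max(0))/2)
for a in np.arange(.19,.32,.02):
    s=q[(q[:,2]>a)&(q[:,2]<a+.02)]
    if len(s): print(a,s.min(0).round(4),s.max(0).round(4))
f,R,t,K=save('top','pics/t1.png')
```

```text
[ 0.03076142  0.04851705 -2.75074559]
303 [-0.05073847 -0.15631168  0.21270656] [0.49486923 0.0334382  0.31374859] [ 0.22206538 -0.06143674  0.26322758]
0.21 [ 0.45   -0.1558  0.2127] [ 0.4934 -0.1053  0.2299]
0.22999999999999998 [ 0.4516 -0.1541  0.2302] [ 0.4941 -0.1096  0.25  ]
0.24999999999999997 [ 0.4502 -0.1563  0.2503] [ 0.493  -0.1092  0.2693]
0.26999999999999996 [ 0.4496 -0.1489  0.2711] [ 0.4944 -0.1098  0.2899]
0.2899999999999999 [ 0.4507 -0.1501  0.2902] [ 0.4949 -0.1108  0.3099]
0.30999999999999994 [-0.0507 -0.1457  0.3107] [0.4933 0.0334 0.3137]
```

View pics/s1c.png

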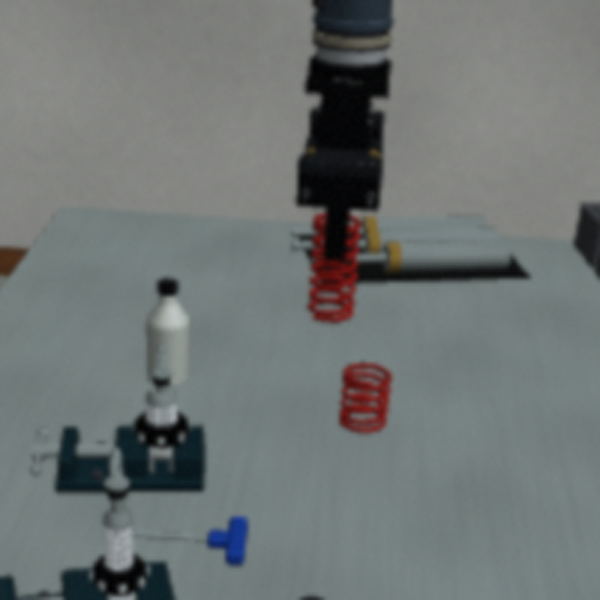

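View pics/t1.png

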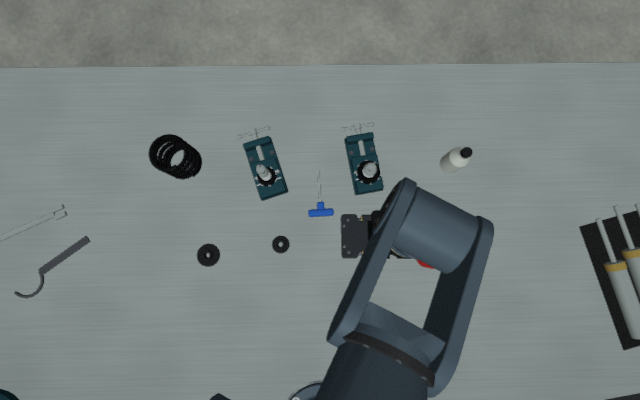

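jog_arm(motion=[[0.08,0.12,0,0,0,0,-0.3],[0.2,0.32,0,0,0,0,-0.3],[0.33,0.54,0,0,0,0,-0.3],[0.467,0.754,0,0,0,0,-0.3]])

```text
t: 6.2
eef_pos: [0.5298, -0.0437, 0.2823]
ee_rot: [0.5, -0.5, 0.5, -0.499]
wrist_force: [-0.2, -0.3, -1.6]
grip_width: 0.55
```

jog_arm(motion=[[0.12,0.19,0,0,0,0,-0.3],[0.24,0.38,0,0,0,0,-0.3],[0.36,0.57,0,0,0,0,-0.3],[0.467,0.754,0,0,0,0,-0.3]])

```text
t: 6.7
eef_pos: [0.5858, 0.047, 0.2821]
ee_rot: [-0.5, 0.5, -0.5, 0.499]
wrist_force: [-0.1, -0.1, -2.2]
grip_width: 0.548
```

jog_arm(motion=[[0.12,0.19,0,0,0,0,-0.3],[0.24,0.38,0,0,0,0,-0.3],[0.36,0.57,0,0,0,0,-0.3],[0.42,0.67,0,0,0,0,-0.3],[0.467,0.754,0,0,0,0,-0.3],[0.467,0.754,0,0,0,0,-0.3],[0.467,0.754,0,0,0,0,-0.3]])

```text
t: 7.58
eef_pos: [0.6409, 0.1347, 0.2828]
ee_rot: [-0.5, 0.5, -0.5, 0.5]
wrist_force: [-0.5, -0.3, -2.0]
grip_width: 0.547
```

Run:
```python
from h import *
print(r.get_obs()['eef_pos'])
f,R,t,K=save('side','pics/s2.png'); p=cv2.imread('pics/s2.png')
cv2.imwrite('pics/s2c.png',cv2.resize(p[80:280,180:380],(600,600),interpolation=cv2.INTER_CUBIC))
w=cloud(f,R,t,K);c=f['pixels'].astype(int)
m=(c[...,0]>1.6*c[...,1])&(c[...,0]>60)&(w[...,1]>.08)&(w[...,1]<.2)&(w[...,2]>.05)
q=w[m];print(len(q))
for a in np.arange(.19,.32,.02):
    s=q[(q[:,2]>a)&(q[:,2]<a+.02)]
    if len(s): print(a,s.min(0).round(4),s.max(0).round(4))
```

```text
[0.64094145 0.13472531 0.28282532]
394
0.21 [0.6175 0.1132 0.2132] [0.664  0.1611 0.2299]
0.22999999999999998 [0.6186 0.1175 0.23  ] [0.6634 0.1633 0.25  ]
0.24999999999999997 [0.6174 0.1161 0.2506] [0.6618 0.162  0.27  ]
0.26999999999999996 [0.6178 0.1076 0.2702] [0.6602 0.1589 0.2882]
0.2899999999999999 [0.6179 0.1119 0.2923] [0.662  0.1594 0.3097]
0.30999999999999994 [0.6192 0.1308 0.3104] [0.6626 0.1555 0.3134]
```

View pics/s2c.png

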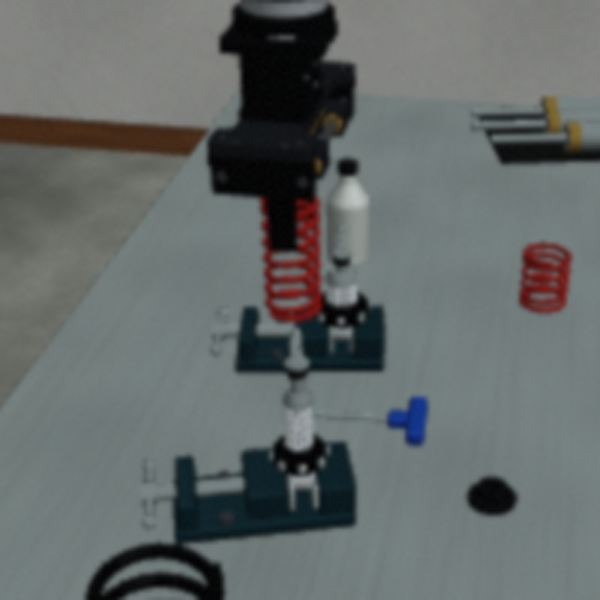

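jog_arm(motion=[[0,0.009,0,0,0,0,-0.3],[0,0.009,-0.1,0,0,0,-0.3],[0,0.009,-0.2,0,0,0,-0.3],[0,0.009,-0.3,0,0,0,-0.3],[0,0.009,-0.4,0,0,0,-0.3],[0,0.009,-0.5,0,0,0,-0.3]])

```text
t: 8.38
eef_pos: [0.6412, 0.1364, 0.2218]
ee_rot: [-0.5, 0.5, -0.5, 0.5]
wrist_force: [0.6, -0.3, -2.6]
grip_width: 0.55
```

jog_arm(motion=[[0,0,-0.1,0,0,0,-0.3],[0,0,-0.2,0,0,0,-0.3],[0,0,-0.3,0,0,0,-0.3],[0,0,-0.4,0,0,0,-0.3],[0,0,-0.5,0,0,0,-0.3],[0,0,-0.5,0,0,0,-0.3]])

```text
t: 9.12
eef_pos: [0.6404, 0.1363, 0.1615]
ee_rot: [-0.499, 0.501, -0.501, 0.499]
wrist_force: [0.8, 0.1, -2.6]
grip_width: 0.547
```

Free so far (TCP z 0.1615, home ≈0.138). Slow last part.

jog_arm(motion=[[0,0,-0.05,0,0,0,-0.3],[0,0,-0.1,0,0,0,-0.3],[0,0,-0.13,0,0,0,-0.3],[0,0,-0.15,0,0,0,-0.3],[0,0,-0.165,0,0,0,-0.3],[0,0,-0.18,0,0,0,-0.3],[0,0,-0.18,0,0,0,-0.3]])

```text
t: 10.0
eef_pos: [0.6413, 0.1364, 0.1412]
ee_rot: [-0.5, 0.5, -0.5, 0.5]
wrist_force: [0.3, -0.7, -1.7]
grip_width: 0.55
```

jog_arm(motion=[[0,0,-0.01,0,0,0,-0.3],[0,0,-0.02,0,0,0,-0.3],[0,0,-0.028,0,0,0,-0.3],[0,0,-0.028,0,0,0,-0.3]])

```text
t: 10.5
eef_pos: [0.6413, 0.1364, 0.1379]
ee_rot: [-0.5, 0.5, -0.5, 0.5]
wrist_force: [0.3, 0.0, -1.8]
grip_width: 0.549
```

jog_arm(motion=[[0,0,-0.006,0,0,0,-0.3],[0,0,-0.012,0,0,0,-0.3],[0,0,-0.012,0,0,0,-0.3]])

```text
t: 10.88
eef_pos: [0.6416, 0.1364, 0.1378]
ee_rot: [0.5, -0.5, 0.5, -0.5]
wrist_force: [-2.1, -0.5, 5.4]
grip_width: 0.544
```

jog_arm(motion=[[0,0,0,0,0,0,0.15],[0,0,0,0,0,0,0.3],[0,0,0,0,0,0,0.6],[0,0,0,0,0,0,0.8],[0,0,0,0,0,0,0.8],[0,0,0.1,0,0,0,0.8],[0,0,0.3,0,0,0,1],[0,0,0.6,0,0,0,1],[0,0,0.9,0,0,0,1],[0,0,0.9,0,0,0,1]])

```text
t: 12.12
eef_pos: [0.6439, 0.1366, 0.2493]
ee_rot: [0.503, -0.498, 0.498, -0.502]
wrist_force: [1.1, -0.2, 0.1]
grip_width: 0.999
```

jog_arm(motion=[[-0.2,-0.25,0,0,0,0,1],[-0.4,-0.5,0,0,0,0,1],[-0.6,-0.75,0,0,0,0,1],[-0.6,-1,0,0,0,0,1]])

```text
t: 12.62
eef_pos: [0.5665, 0.0161, 0.2437]
ee_rot: [-0.499, 0.501, -0.501, 0.499]
wrist_force: [-0.4, -0.6, -0.9]
grip_width: 0.996
```

jog_arm(motion=[[-0.2,-0.25,0,0,0,0,1],[-0.4,-0.5,0,0,0,0,1],[-0.5,-0.75,0,0,0,0,1],[-0.6,-1,0,0,0,0,1]])

```text
t: 13.12
eef_pos: [0.4961, -0.1042, 0.2439]
ee_rot: [0.5, -0.5, 0.5, -0.499]
wrist_force: [-0.4, -1.4, 0.5]
grip_width: 1.003
```

Run:
```python
from h import *
print(r.get_obs()['eef_pos'])
f,R,t,K=save('side','pics/s3.png'); p=cv2.imread('pics/s3.png')
g,R2,t2,K2=save('top','pics/t3.png'); p2=cv2.imread('pics/t3.png')
cv2.imwrite('pics/c3.png',np.hstack([cv2.resize(p[150:280,200:330],(390,390),interpolation=cv2.INTER_CUBIC),cv2.resize(p2[120:250,200:330],(390,390),interpolation=cv2.INTER_CUBIC)]))
for f,R,t,K in((f,R,t,K),(g,R2,t2,K2)):
    w=cloud(f,R,t,K);c=f['pixels'].astype(int)
    m=(c[...,0]>1.6*c[...,1])&(c[...,0]>60)&(w[...,1]>.08)&(w[...,1]<.2)&(w[...,2]>.02)
    q=w[m];print(len(q),q.min(0),q.max(0),(q.min(0)+q.max(0))/2)
```

```text
[ 0.49611292 -0.1041991   0.2439047 ]
453 [0.61761825 0.11733746 0.0664848 ] [0.66425506 0.16434522 0.1690591 ] [0.64093666 0.14084134 0.11777195]
381 [0.61742672 0.11273103 0.04340721] [0.690841   0.15844857 0.1712153 ] [0.65413386 0.1355898  0.10731125]
```

View pics/c3.png

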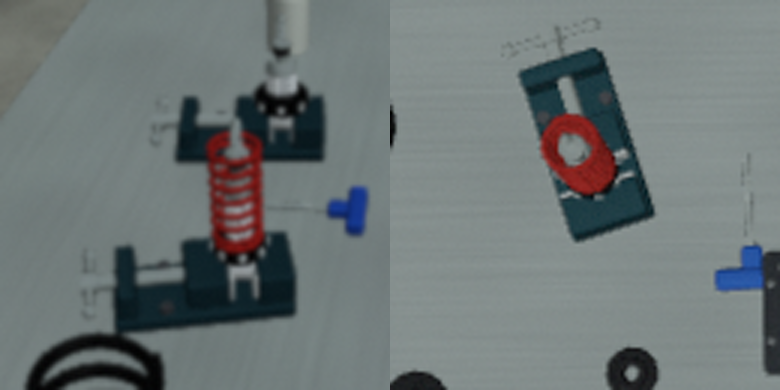

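jog_arm(motion=[[-0.15,-0.25,0,0,0,0,1],[-0.3,-0.5,-0.1,0,0,0,1],[-0.45,-0.75,-0.3,0,0,0,1],[-0.55,-1,-0.5,0,0,0,1],[-0.592,-1,-0.7,0,0,0,1]])

```text
t: 13.85
eef_pos: [0.4264, -0.225, 0.1596]
ee_rot: [-0.5, 0.499, -0.5, 0.501]
wrist_force: [-0.2, 0.3, -0.4]
grip_width: 1.0
```

jog_arm(motion=[[0,-0.2,0,0,0,0,1],[0,-0.4,0,0,0,0,1],[0,-0.557,0,0,0,0,1],[0,-0.557,0,0,0,0,1],[0,-0.557,0,0,0,0,1],[0,-0.557,0,0,0,0,1]])

```text
t: 14.6
eef_pos: [0.4261, -0.2895, 0.1606]
ee_rot: [0.5, -0.5, 0.5, -0.499]
wrist_force: [0.7, -0.3, 0.4]
grip_width: 0.994
```

jog_arm(motion=[[-0.008,-0.012,-0.2,0,0,0,1],[-0.008,-0.012,-0.4,0,0,0,1],[-0.008,-0.012,-0.6,0,0,0,1],[-0.008,-0.012,-0.7,0,0,0,1]])

```text
t: 15.1
eef_pos: [0.4249, -0.2908, 0.0756]
ee_rot: [0.5, -0.5, 0.5, -0.499]
wrist_force: [0.1, -0.6, 0.4]
grip_width: 1.0
```

jog_arm(motion=[[0,0,-0.2,0,0,0,1],[0,0,-0.313,0,0,0,1],[0,0,-0.313,0,0,0,0.6],[0,0,-0.313,0,0,0,0.45],[0,0,-0.313,0,0,0,0.3],[0,0,-0.313,0,0,0,0.1],[0,0,-0.313,0,0,0,0],[0,0,-0.313,0,0,0,0],[0,0,-0.313,0,0,0,0]])

```text
t: 16.23
eef_pos: [0.4256, -0.2921, 0.0396]
ee_rot: [-0.5, 0.5, -0.5, 0.5]
wrist_force: [-0.6, 0.5, 6.0]
grip_width: 0.692
```

jog_arm(motion=[[0,0,0.05,0,0,0,0],[0,0,0.2,0,0,0,0],[0,0,0.4,0,0,0,0],[0,0,0.6,0,0,0,0],[0,0,0.8,0,0,0,0],[0,0,1,0,0,0,0]])

```text
t: 16.98
eef_pos: [0.4248, -0.2914, 0.1594]
ee_rot: [0.5, -0.5, 0.5, -0.499]
wrist_force: [-0.1, -0.9, -2.0]
grip_width: 0.691
```

jog_arm(motion=[[0.2,0.15,0.2,0,0,0,0],[0.4,0.3,0.4,0,0,0,0],[0.6,0.45,0.5,0,0,0,0],[0.8,0.6,0.5,0,0,0,0],[0.93,0.66,0.5,0,0,0,0],[0.93,0.66,0.5,0,0,0,0]])

```text
t: 17.73
eef_pos: [0.5372, -0.2123, 0.2184]
ee_rot: [-0.5, 0.501, -0.5, 0.499]
wrist_force: [0.1, 0.2, -2.1]
grip_width: 0.689
```

jog_arm(motion=[[0.2,0.15,0.05,0,0,0,0],[0.4,0.3,0.05,0,0,0,0],[0.6,0.45,0.05,0,0,0,0],[0.8,0.6,0.05,0,0,0,0],[0.929,0.667,0.05,0,0,0,0],[0.929,0.667,0.05,0,0,0,0],[0.929,0.667,0.05,0,0,0,0]])

```text
t: 18.6
eef_pos: [0.6472, -0.1335, 0.2246]
ee_rot: [0.499, -0.5, 0.501, -0.5]
wrist_force: [-0.6, -0.8, -2.0]
grip_width: 0.689
```

Run:
```python
from h import *
print(r.get_obs()['eef_pos'])
f,R,t,K=save('side','pics/s4.png'); p=cv2.imread('pics/s4.png')
cv2.imwrite('pics/s4c.png',cv2.resize(p[60:260,200:400],(600,600),interpolation=cv2.INTER_CUBIC))
w=cloud(f,R,t,K);c=f['pixels'].astype(int)
m=(c[...,0]>1.6*c[...,1])&(c[...,0]>60)&(w[...,1]>-.18)&(w[...,1]<-.08)&(w[...,2]>.05)
q=w[m];print(len(q))
for a in np.arange(.17,.27,.02):
    s=q[(q[:,2]>a)&(q[:,2]<a+.02)]
    if len(s): print(a,s.min(0).round(4),s.max(0).round(4),((s.min(0)+s.max(0))/2).round(4))
```

```text
[ 0.64721648 -0.13352091  0.2245855 ]
236
0.17 [ 0.6193 -0.1543  0.1847] [ 0.6698 -0.1007  0.19  ] [ 0.6446 -0.1275  0.1873]
0.19 [ 0.6167 -0.1557  0.19  ] [ 0.6732 -0.1012  0.2083] [ 0.6449 -0.1285  0.1992]
0.21 [ 0.6185 -0.1656  0.2102] [ 0.6728 -0.0952  0.2299] [ 0.6457 -0.1304  0.22  ]
0.22999999999999998 [ 0.6169 -0.1618  0.23  ] [ 0.6707 -0.1008  0.2498] [ 0.6438 -0.1313  0.2399]
0.24999999999999997 [ 0.6174 -0.1504  0.2503] [ 0.6726 -0.1049  0.2552] [ 0.645  -0.1276  0.2527]
```

View pics/s4c.png

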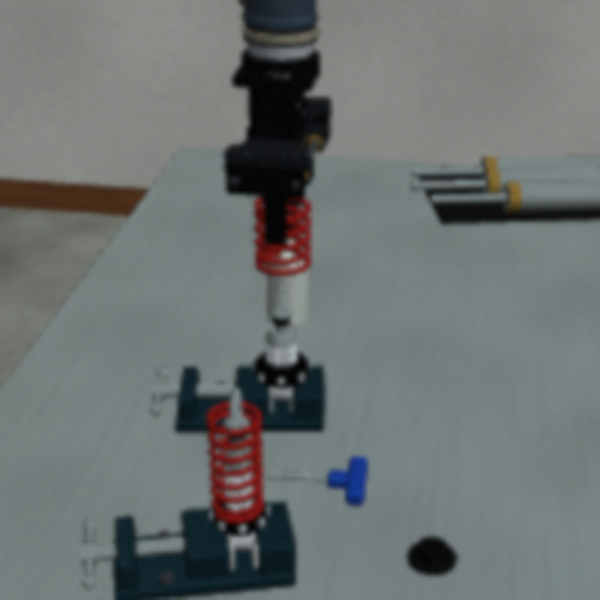

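jog_arm(motion=[[0.022,0.01,0,0,0,0,0],[0.022,0.01,0,0,0,0,0],[0.022,0.01,-0.1,0,0,0,0],[0.022,0.01,-0.2,0,0,0,0],[0.022,0.01,-0.3,0,0,0,0],[0.022,0.01,-0.4,0,0,0,0],[0.022,0.01,-0.5,0,0,0,0],[0.022,0.01,-0.6,0,0,0,0],[0.022,0.01,-0.7,0,0,0,0],[0.022,0.01,-0.8,0,0,0,0],[0.022,0.01,-0.8,0,0,0,0]])

```text
t: 20.02
eef_pos: [0.6502, -0.1311, 0.1275]
ee_rot: [0.5, -0.501, 0.501, -0.499]
wrist_force: [-0.1, -0.7, -1.3]
grip_width: 0.688
```

jog_arm(motion=[[-0.004,-0.007,-0.04,0,0,0,0],[-0.004,-0.007,-0.08,0,0,0,0],[-0.004,-0.007,-0.11,0,0,0,0],[-0.004,-0.007,-0.13,0,0,0,0],[-0.004,-0.007,-0.145,0,0,0,0],[-0.004,-0.007,-0.155,0,0,0,0],[-0.004,-0.007,-0.155,0,0,0,0]])

```text
t: 20.9
eef_pos: [0.6505, -0.1322, 0.1103]
ee_rot: [-0.5, 0.5, -0.5, 0.5]
wrist_force: [-0.1, 0.2, -3.4]
grip_width: 0.692
```

jog_arm(motion=[[0,0,-0.01,0,0,0,0],[0,0,-0.018,0,0,0,0],[0,0,-0.018,0,0,0,0]])

```text
t: 21.28
eef_pos: [0.6505, -0.1322, 0.1081]
ee_rot: [-0.5, 0.5, -0.5, 0.5]
wrist_force: [-1.5, 0.8, -1.9]
grip_width: 0.693
```

jog_arm(motion=[[0,0,-0.007,0,0,0,0],[0,0,-0.007,0,0,0,0]])

```text
t: 21.52
eef_pos: [0.6506, -0.1323, 0.1077]
ee_rot: [0.5, -0.5, 0.5, -0.5]
wrist_force: [-1.2, 0.1, -0.2]
grip_width: 0.688
```

jog_arm(motion=[[0,0,-0.005,0,0,0,0],[0,0,-0.005,0,0,0,0]])

```text
t: 21.78
eef_pos: [0.6506, -0.1323, 0.1077]
ee_rot: [0.5, -0.5, 0.5, -0.5]
wrist_force: [-2.7, 0.4, 4.8]
grip_width: 0.685
```

jog_arm(motion=[[0,0,0,0,0,0,0.45],[0,0,0,0,0,0,0.55],[0,0,0,0,0,0,0.75],[0,0,0,0,0,0,0.9],[0,0,0,0,0,0,0.9],[0,0,0.1,0,0,0,0.9],[0,0,0.3,0,0,0,0.9],[0,0,0.6,0,0,0,0.9],[0,0,0.9,0,0,0,0.9],[0,0,0.9,0,0,0,0.9]])

```text
t: 23.02
eef_pos: [0.6531, -0.1331, 0.2195]
ee_rot: [-0.501, 0.499, -0.497, 0.503]
wrist_force: [0.1, 0.3, -0.2]
grip_width: 0.953
```

jog_arm(motion=[[-0.2,0.25,0,0,0,0,0.8],[-0.4,0.5,0,0,0,0,0.6],[-0.6,0.75,0,0,0,0,0.5],[-0.8,1,0,0,0,0,0.3],[-0.8,1,0,0,0,0,0.3]])

```text
t: 23.65
eef_pos: [0.5515, -0.0099, 0.2139]
ee_rot: [-0.5, 0.502, -0.501, 0.498]
wrist_force: [1.5, 0.6, 0.1]
grip_width: 0.665
```

Run:
```python
from h import *
np.set_printoptions(precision=4,suppress=True)
print(r.get_obs()['eef_pos'])
f,R,t,K=save('side','pics/s5.png'); p=cv2.imread('pics/s5.png')
g,R2,t2,K2=save('top','pics/t5.png'); p2=cv2.imread('pics/t5.png')
cv2.imwrite('pics/c5.png',np.hstack([cv2.resize(p[130:260,230:360],(390,390),interpolation=cv2.INTER_CUBIC),cv2.resize(p2[120:250,310:440],(390,390),interpolation=cv2.INTER_CUBIC)]))
for f,R,t,K in((f,R,t,K),(g,R2,t2,K2)):
  for a,b in((.08,.2),(-.18,-.08)):
    w=cloud(f,R,t,K);c=f['pixels'].astype(int)
    m=(c[...,0]>1.6*c[...,1])&(c[...,0]>60)&(w[...,1]>a)&(w[...,1]<b)&(w[...,2]>.06)
    q=w[m];print(len(q),q.min(0),q.max(0),(q.min(0)+q.max(0))/2)
    h=q[:,2].max()-.012;q=q[q[:,2]>h];print('  top',(q.min(0)+q.max(0))/2,np.ptp(q,0))
```

```text
[ 0.5515 -0.0099  0.2139]
451 [0.6176 0.1159 0.0658] [0.6642 0.1638 0.1688] [0.6409 0.1398 0.1173]
  top [0.6415 0.1401 0.1632] [0.0455 0.0462 0.0112]
284 [ 0.6214 -0.156   0.0664] [ 0.6763 -0.0975  0.1398] [ 0.6489 -0.1267  0.1031]
  top [ 0.6487 -0.1254  0.1339] [0.0547 0.0559 0.0118]
373 [0.5858 0.0827 0.0663] [0.6642 0.1584 0.3254] [0.625  0.1206 0.1958]
  top [0.5858 0.0827 0.3254] [0. 0. 0.]
200 [ 0.6202 -0.1612  0.0705] [ 0.6782 -0.127   0.1401] [ 0.6492 -0.1441  0.1053]
  top [ 0.6492 -0.1441  0.1353] [0.0579 0.0342 0.0097]
```

View pics/c5.png

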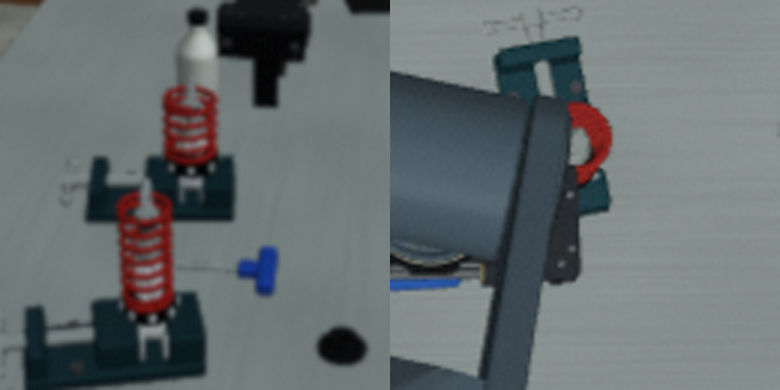

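jog_arm(motion=[[-0.2,0.25,-0.2,0,0,0,0.3],[-0.4,0.5,-0.4,0,0,0,0.3],[-0.6,0.75,-0.6,0,0,0,0.3],[-0.735,0.949,-0.8,0,0,0,0.3],[-0.735,0.949,-1,0,0,0,0.3],[-0.735,0.949,-1,0,0,0,0.3],[-0.735,0.949,-1,0,0,0,0.3]])

```text
t: 24.62
eef_pos: [0.4679, 0.101, 0.0951]
ee_rot: [-0.5, 0.499, -0.5, 0.501]
wrist_force: [-0.4, -0.4, -0.1]
grip_width: 0.648
```

jog_arm(motion=[[-0.039,0.025,-0.2,0,0,0,0.3],[-0.039,0.025,-0.4,0,0,0,0.3],[-0.039,0.025,-0.52,0,0,0,0.3],[-0.039,0.025,-0.52,0,0,0,0.3],[-0.039,0.025,-0.52,0,0,0,0.3]])

```text
t: 25.25
eef_pos: [0.4625, 0.1045, 0.033]
ee_rot: [0.5, -0.5, 0.5, -0.5]
wrist_force: [-0.1, -0.3, 0.9]
grip_width: 0.647
```

jog_arm(motion=[[0.006,0,-0.08,0,0,0,0.3],[0.006,0,-0.14,0,0,0,0.3],[0.006,0,-0.17,0,0,0,0.3],[0.006,0,-0.17,0,0,0,0.1],[0.006,0,-0.17,0,0,0,-0.1],[0.006,0,-0.17,0,0,0,-0.25],[0.006,0,-0.17,0,0,0,-0.4],[0.006,0,-0.17,0,0,0,-0.5],[0.006,0,-0.17,0,0,0,-0.6],[0.006,0,-0.17,0,0,0,-0.6]])

```text
t: 26.5
eef_pos: [0.4625, 0.1046, 0.0121]
ee_rot: [0.5, -0.5, 0.5, -0.5]
wrist_force: [0.4, -0.2, 1.3]
grip_width: 0.331
```

jog_arm(motion=[[0,0,0.05,0,0,0,-0.6],[0,0,0.2,0,0,0,-0.6],[0,0,0.4,0,0,0,-0.6],[0,0,0.6,0,0,0,-0.6],[0,0,0.8,0,0,0,-0.6],[0,0,1,0,0,0,-0.6]])

```text
t: 27.25
eef_pos: [0.462, 0.1046, 0.1329]
ee_rot: [-0.5, 0.5, -0.5, 0.5]
wrist_force: [-0.3, -0.7, -0.5]
grip_width: 0.324
```

jog_arm(motion=[[0.15,0.03,0.2,0,0,0,-0.6],[0.3,0.06,0.4,0,0,0,-0.6],[0.5,0.1,0.6,0,0,0,-0.6],[0.7,0.14,0.88,0,0,0,-0.6],[0.7,0.14,0.88,0,0,0,-0.6],[0.7,0.14,0.88,0,0,0,-0.6]])

```text
t: 28.0
eef_pos: [0.5444, 0.1213, 0.2365]
ee_rot: [-0.499, 0.501, -0.501, 0.499]
wrist_force: [-0.2, -0.1, -0.3]
grip_width: 0.328
```

Run:
```python
from h import *
o=r.get_obs();print(o['eef_pos'],o['wrist_force'],o['grip_width'])
f,R,t,K=save('side','pics/s6.png'); p=cv2.imread('pics/s6.png')
cv2.imwrite('pics/s6c.png',cv2.resize(p[60:260,220:420],(600,600),interpolation=cv2.INTER_CUBIC))
```

```text
[0.54437876 0.12133266 0.23646955] [-0.17731063 -0.13913672 -0.2648793 ] 0.32757313554678075
```

View pics/s6c.png

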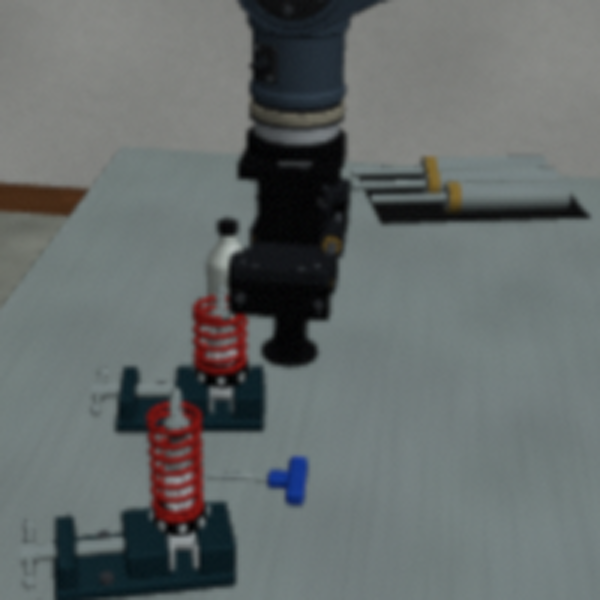

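jog_arm(motion=[[0.2,0.03,0,0,0,0,-0.6],[0.4,0.06,0,0,0,0,-0.6],[0.6,0.1,0,0,0,0,-0.6],[0.79,0.12,0,0,0,0,-0.6],[0.79,0.12,0,0,0,0,-0.6],[0.79,0.12,0,0,0,0,-0.6],[0.79,0.12,0,0,0,0,-0.6]])

```text
t: 28.92
eef_pos: [0.6397, 0.1357, 0.2371]
ee_rot: [-0.5, 0.501, -0.5, 0.499]
wrist_force: [-0.3, 0.5, -0.5]
grip_width: 0.324
```

Run:
```python
from h import *
np.set_printoptions(precision=4,suppress=True)
o=r.get_obs();print(o['eef_pos'],o['wrist_force'],o['grip_width'])
f,R,t,K=save('side','pics/s7.png'); p=cv2.imread('pics/s7.png')
cv2.imwrite('pics/s7c.png',cv2.resize(p[150:230,230:330],(750,600),interpolation=cv2.INTER_CUBIC))
w=cloud(f,R,t,K);c=f['pixels'].astype(int).sum(2)
z=w[...,2]
m=(abs(w[...,0]-.64)<.05)&(abs(w[...,1]-.136)<.05)
for a,b in((.221,.236),(.221,.229),(.229,.236)):
    q=w[m&(z>a)&(z<b)]
    if len(q):print(a,len(q),q.min(0),q.max(0),(q.min(0)+q.max(0))/2)
q=w[m&(z>.171)&(z<.2)]; print('stud',len(q),q.min(0),q.max(0),(q.min(0)+q.max(0))/2)
# pixel rows
mm=(c<150)
for v in range(150,215,3):
    u=np.where(mm[v,240:320])[0]+240
    if len(u): print(v,u.min(),u.max(),(u.min()+u.max())/2)
```

```text
[0.6397 0.1357 0.2371] [-0.333   0.4689 -0.4522] 0.32377889460560333
0.221 81 [0.6167 0.1191 0.229 ] [0.6634 0.163  0.2357] [0.64   0.141  0.2323]
0.221 3 [0.6183 0.14   0.229 ] [0.642  0.1591 0.229 ] [0.6302 0.1496 0.229 ]
0.229 78 [0.6167 0.1191 0.2293] [0.6634 0.163  0.2357] [0.64   0.141  0.2325]
stud 29 [0.6346 0.136  0.172 ] [0.6426 0.1442 0.1949] [0.6386 0.1401 0.1834]
150 251 290 270.5
153 251 289 270.0
156 252 286 269.0
159 253 285 269.0
162 253 286 269.5
165 271 287 279.0
168 272 292 282.0
171 272 286 279.0
174 270 286 278.0
177 269 287 278.0
180 272 300 286.0
183 262 306 284.0
186 261 306 283.5
189 261 307 284.0
192 260 307 283.5
195 260 307 283.5
198 259 307 283.0
201 259 306 282.5
204 270 284 277.0
207 271 277 274.0
```

View pics/s7c.png

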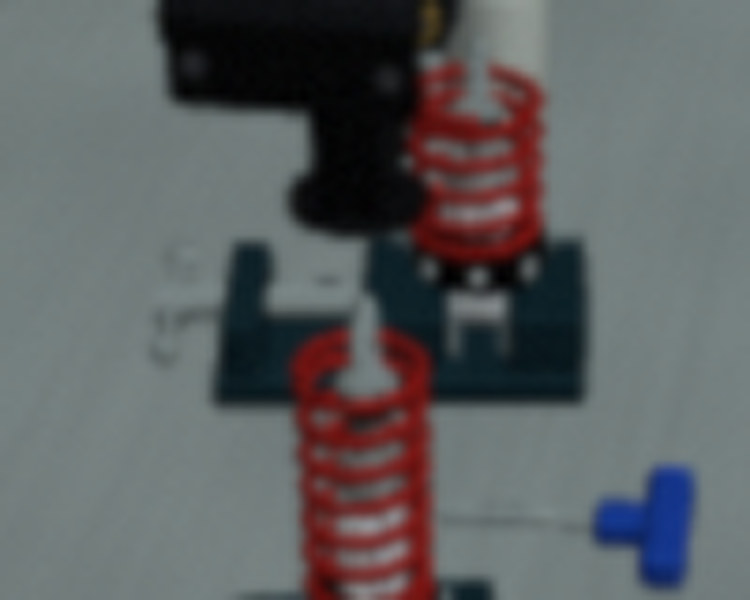

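jog_arm(motion=[[-0.004,0,-0.06,0,0,0,-0.6],[-0.004,0,-0.12,0,0,0,-0.6],[-0.004,0,-0.18,0,0,0,-0.6],[-0.004,0,-0.24,0,0,0,-0.6],[-0.004,0,-0.26,0,0,0,-0.6],[-0.004,0,-0.28,0,0,0,-0.6],[-0.004,0,-0.3,0,0,0,-0.6],[-0.004,0,-0.3,0,0,0,-0.6]])

```text
t: 29.98
eef_pos: [0.6407, 0.1358, 0.2015]
ee_rot: [-0.5, 0.5, -0.5, 0.5]
wrist_force: [0.9, -0.2, -0.2]
grip_width: 0.326
```

jog_arm(motion=[[-0.009,0,0,0,0,0,-0.6],[-0.009,0,-0.02,0,0,0,-0.6],[-0.009,0,-0.04,0,0,0,-0.6],[-0.009,0,-0.06,0,0,0,-0.6],[-0.009,0,-0.08,0,0,0,-0.6],[-0.009,0,-0.1,0,0,0,-0.6],[-0.009,0,-0.1,0,0,0,-0.6]])

```text
t: 30.85
eef_pos: [0.6395, 0.1358, 0.1892]
ee_rot: [-0.5, 0.5, -0.5, 0.5]
wrist_force: [0.7, -0.3, -1.0]
grip_width: 0.331
```

No contact force; bore is over the stud. On down.

jog_arm(motion=[[0,0,-0.02,0,0,0,-0.6],[0,0,-0.04,0,0,0,-0.6],[0,0,-0.06,0,0,0,-0.6],[0,0,-0.075,0,0,0,-0.6],[0,0,-0.085,0,0,0,-0.6],[0,0,-0.09,0,0,0,-0.6],[0,0,-0.09,0,0,0,-0.6]])

```text
t: 31.72
eef_pos: [0.6396, 0.1358, 0.1787]
ee_rot: [-0.5, 0.5, -0.5, 0.5]
wrist_force: [0.5, -0.9, -0.2]
grip_width: 0.321
```

jog_arm(motion=[[0,0,-0.008,0,0,0,-0.6],[0,0,-0.016,0,0,0,-0.6],[0,0,-0.016,0,0,0,-0.6]])

```text
t: 32.1
eef_pos: [0.6396, 0.1358, 0.1767]
ee_rot: [-0.5, 0.5, -0.5, 0.5]
wrist_force: [-0.5, -1.2, -0.4]
grip_width: 0.326
```

jog_arm(motion=[[0,0,-0.006,0,0,0,-0.6],[0,0,-0.006,0,0,0,-0.6]])

```text
t: 32.35
eef_pos: [0.6397, 0.1358, 0.1761]
ee_rot: [0.5, -0.5, 0.5, -0.5]
wrist_force: [0.1, 0.5, -0.6]
grip_width: 0.326
```

jog_arm(motion=[[0,0,-0.005,0,0,0,-0.6],[0,0,-0.005,0,0,0,-0.6]])

```text
t: 32.6
eef_pos: [0.6398, 0.1358, 0.1762]
ee_rot: [0.5, -0.5, 0.5, -0.5]
wrist_force: [-0.8, 0.4, 3.2]
grip_width: 0.326
```

jog_arm(motion=[[0,0,-0.005,0,0,0,-0.6],[0,0,-0.005,0,0,0,-0.6]])

```text
t: 32.85
eef_pos: [0.64, 0.1358, 0.1761]
ee_rot: [0.5, -0.5, 0.5, -0.5]
wrist_force: [-2.1, 0.3, 7.2]
grip_width: 0.323
```

jog_arm(motion=[[0,0,0.002,0,0,0,-0.3],[0,0,0.005,0,0,0,-0.2],[0,0,0.005,0,0,0,0],[0,0,0.005,0,0,0,0.2],[0,0,0.005,0,0,0,0.3],[0,0,0.05,0,0,0,0.3],[0,0,0.2,0,0,0,0.3],[0,0,0.4,0,0,0,0.3],[0,0,0.6,0,0,0,0.3],[0,0,0.6,0,0,0,0.3]])

```text
t: 34.1
eef_pos: [0.6416, 0.136, 0.2507]
ee_rot: [0.502, -0.498, 0.498, -0.502]
wrist_force: [-0.0, 0.1, -0.5]
grip_width: 0.654
```

jog_arm(motion=[[-0.2,0.17,0,0,0,0,0.3],[-0.4,0.34,0,0,0,0,0.3],[-0.6,0.51,0,0,0,0,0.3],[-0.8,0.68,0,0,0,0,0.3],[-0.84,0.68,0,0,0,0,0.3]])

```text
t: 34.72
eef_pos: [0.5368, 0.2185, 0.2464]
ee_rot: [-0.5, 0.501, -0.5, 0.499]
wrist_force: [-0.5, 0.3, -0.3]
grip_width: 0.65
```

jog_arm(motion=[[-0.2,0.17,-0.2,0,0,0,0.3],[-0.4,0.34,-0.4,0,0,0,0.3],[-0.6,0.51,-0.6,0,0,0,0.3],[-0.8,0.68,-0.8,0,0,0,0.3],[-0.84,0.68,-1,0,0,0,0.3],[-0.84,0.68,-1,0,0,0,0.3],[-0.84,0.68,-1,0,0,0,0.3]])

```text
t: 35.6
eef_pos: [0.4396, 0.2988, 0.1274]
ee_rot: [0.5, -0.499, 0.5, -0.5]
wrist_force: [0.3, -0.2, 0.1]
grip_width: 0.65
```

Run:
```python
from h import *
from fit import near
np.set_printoptions(precision=4,suppress=True)
print(r.get_obs()['eef_pos'])
f,R,t,K=save('side','pics/s8.png'); p=cv2.imread('pics/s8.png')
g,R2,t2,K2=save('top','pics/t8.png'); p2=cv2.imread('pics/t8.png')
cv2.imwrite('pics/c8.png',np.hstack([cv2.resize(p[150:280,220:350],(390,390),interpolation=cv2.INTER_CUBIC),cv2.resize(p2[120:250,200:330],(390,390),interpolation=cv2.INTER_CUBIC)]))
for F in((f,R,t,K),(g,R2,t2,K2)):
    w=cloud(*F)
    for a,b in((.169,.178),(.178,.188),(.188,.2)):
        q=near(w,(.64,.136),.04,a,b); print(a,len(q),(q.min(0)+q.max(0))/2,np.ptp(q,0),np.median(q,0))
```

```text
[0.4396 0.2988 0.1274]
0.169 103 [0.6403 0.142  0.1735] [0.0471 0.0397 0.0088] [0.6375 0.1501 0.1734]
0.178 71 [0.6403 0.1394 0.1831] [0.0278 0.0295 0.0095] [0.638  0.1443 0.1848]
0.188 7 [0.6398 0.1397 0.1919] [0.0053 0.0015 0.0058] [0.6396 0.14   0.1912]
0.169 190 [0.6398 0.1357 0.1737] [0.0456 0.0469 0.0082] [0.6362 0.132  0.1739]
0.178 104 [0.6389 0.1352 0.1829] [0.0275 0.0293 0.0096] [0.6385 0.1351 0.1855]
0.188 22 [0.6388 0.1342 0.192 ] [0.0254 0.0206 0.0079] [0.6391 0.1352 0.1894]
```

View pics/c8.png

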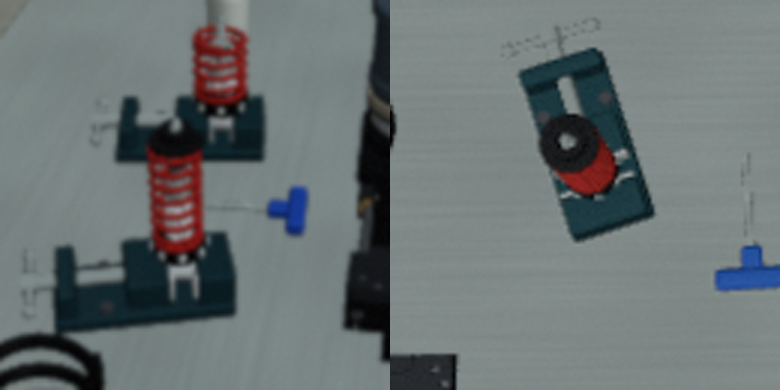

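jog_arm(motion=[[-0.014,0,-0.2,0,0,0,0.3],[-0.014,0,-0.4,0,0,0,0.3],[-0.014,0,-0.6,0,0,0,0.3],[-0.014,0,-0.75,0,0,0,0.3],[-0.014,0,-0.787,0,0,0,0.3],[-0.014,0,-0.787,0,0,0,0.3],[-0.014,0,-0.787,0,0,0,0.3]])

```text
t: 36.58
eef_pos: [0.4372, 0.2993, 0.0334]
ee_rot: [0.501, -0.499, 0.5, -0.5]
wrist_force: [0.5, 0.7, -0.1]
grip_width: 0.652
```

jog_arm(motion=[[0.004,0,-0.08,0,0,0,0.3],[0.004,0,-0.14,0,0,0,0.3],[0.004,0,-0.175,0,0,0,0.3],[0.004,0,-0.175,0,0,0,0.1],[0.004,0,-0.175,0,0,0,-0.1],[0.004,0,-0.175,0,0,0,-0.25],[0.004,0,-0.175,0,0,0,-0.4],[0.004,0,-0.175,0,0,0,-0.5],[0.004,0,-0.175,0,0,0,-0.6],[0.004,0,-0.175,0,0,0,-0.6]])

```text
t: 37.83
eef_pos: [0.437, 0.2991, 0.0116]
ee_rot: [0.5, -0.5, 0.5, -0.5]
wrist_force: [-0.1, -0.6, 1.5]
grip_width: 0.333
```

jog_arm(motion=[[0,0,0.05,0,0,0,-0.6],[0,0,0.2,0,0,0,-0.6],[0,0,0.4,0,0,0,-0.6],[0,0,0.6,0,0,0,-0.6],[0,0,0.8,0,0,0,-0.6],[0,0,1,0,0,0,-0.6]])

```text
t: 38.58
eef_pos: [0.4364, 0.2988, 0.1323]
ee_rot: [-0.5, 0.5, -0.5, 0.5]
wrist_force: [-0.3, 0.2, -0.6]
grip_width: 0.331
```

jog_arm(motion=[[0,0,0.2,0,0,0,-0.6],[0,-0.1,0.4,0,0,0,-0.6],[0.1,-0.3,0.6,0,0,0,-0.6],[0.2,-0.5,0.8,0,0,0,-0.6],[0.3,-0.75,1,0,0,0,-0.6],[0.3,-1,1,0,0,0,-0.6],[0.3,-1,1,0,0,0,-0.6]])

```text
t: 39.45
eef_pos: [0.4724, 0.1775, 0.2517]
ee_rot: [0.499, -0.5, 0.501, -0.501]
wrist_force: [-0.1, 0.1, -1.0]
grip_width: 0.331
```

jog_arm(motion=[[0.1,-0.18,0,0,0,0,-0.6],[0.23,-0.4,0,0,0,0,-0.6],[0.36,-0.63,0,0,0,0,-0.6],[0.485,-0.86,0,0,0,0,-0.6]])

```text
t: 39.95
eef_pos: [0.5309, 0.0761, 0.251]
ee_rot: [-0.5, 0.5, -0.5, 0.499]
wrist_force: [0.1, 0.8, -1.1]
grip_width: 0.337
```

jog_arm(motion=[[0.12,-0.21,0,0,0,0,-0.6],[0.24,-0.42,0,0,0,0,-0.6],[0.36,-0.63,0,0,0,0,-0.6],[0.485,-0.86,0,0,0,0,-0.6]])

```text
t: 40.45
eef_pos: [0.5892, -0.0268, 0.2509]
ee_rot: [-0.5, 0.5, -0.5, 0.499]
wrist_force: [0.2, 0.5, -0.9]
grip_width: 0.332
```

jog_arm(motion=[[0.12,-0.21,-0.1,0,0,0,-0.6],[0.24,-0.42,-0.2,0,0,0,-0.6],[0.36,-0.63,-0.3,0,0,0,-0.6],[0.44,-0.78,-0.3,0,0,0,-0.6],[0.485,-0.86,-0.3,0,0,0,-0.6],[0.485,-0.86,-0.3,0,0,0,-0.6],[0.485,-0.86,-0.3,0,0,0,-0.6]])

```text
t: 41.32
eef_pos: [0.6471, -0.1298, 0.2159]
ee_rot: [0.5, -0.5, 0.5, -0.5]
wrist_force: [-0.4, 0.1, -1.1]
grip_width: 0.331
```

Run:
```python
from h import *
from fit import near
np.set_printoptions(precision=4,suppress=True)
o=r.get_obs();print(o['eef_pos'],o['wrist_force'],o['grip_width']); z=o['eef_pos'][2]
f,R,t,K=save('side','pics/s9.png'); p=cv2.imread('pics/s9.png')
cv2.imwrite('pics/s9c.png',cv2.resize(p[110:210,240:365],(750,600),interpolation=cv2.INTER_CUBIC))
w=cloud(f,R,t,K)
q=near(w,(.6487,-.132),.045,z-.012,z+.001);print('flange',len(q),(q.min(0)+q.max(0))/2,np.ptp(q,0))
q=near(w,(.6487,-.132),.03,.142,.166);print('stud',len(q),(q.min(0)+q.max(0))/2,np.ptp(q,0))
```

```text
[ 0.6471 -0.1298  0.2159] [-0.3955  0.1419 -1.0717] 0.3311544263424363
flange 103 [ 0.6472 -0.1224  0.2122] [0.0601 0.0599 0.0089]
stud 17 [ 0.6483 -0.129   0.1525] [0.0077 0.0134 0.0183]
```

View pics/s9c.png

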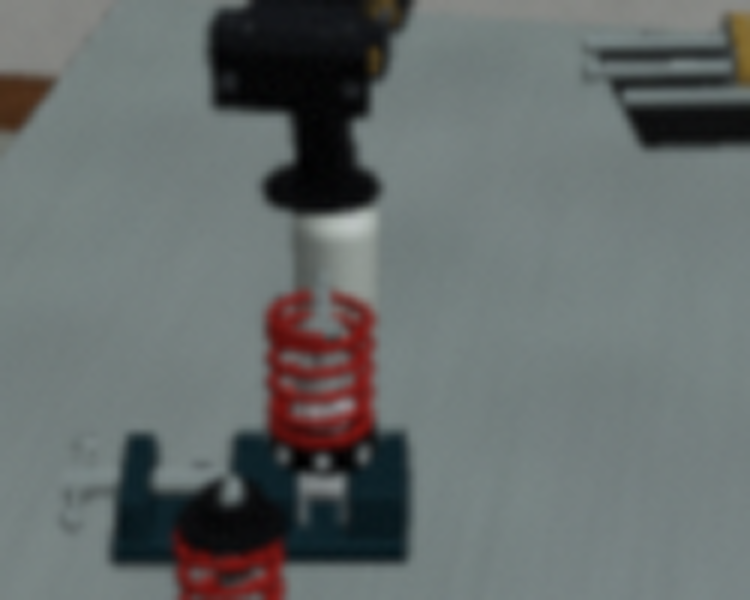

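jog_arm(motion=[[0.01,-0.021,0,0,0,0,-0.6],[0.01,-0.021,-0.08,0,0,0,-0.6],[0.01,-0.021,-0.16,0,0,0,-0.6],[0.01,-0.021,-0.24,0,0,0,-0.6],[0.01,-0.021,-0.3,0,0,0,-0.6],[0.01,-0.021,-0.3,0,0,0,-0.6],[0.01,-0.021,-0.3,0,0,0,-0.6]])

```text
t: 42.25
eef_pos: [0.6489, -0.1332, 0.1796]
ee_rot: [0.5, -0.5, 0.5, -0.5]
wrist_force: [0.1, 0.3, -1.4]
grip_width: 0.331
```

jog_arm(motion=[[-0.008,0.006,0,0,0,0,-0.6],[-0.008,0.006,0,0,0,0,-0.6],[-0.008,0.006,-0.02,0,0,0,-0.6],[-0.008,0.006,-0.04,0,0,0,-0.6],[-0.008,0.006,-0.06,0,0,0,-0.6],[-0.008,0.006,-0.08,0,0,0,-0.6],[-0.008,0.006,-0.08,0,0,0,-0.6]])

```text
t: 43.12
eef_pos: [0.6475, -0.1323, 0.1695]
ee_rot: [-0.5, 0.5, -0.5, 0.5]
wrist_force: [-0.2, 0.5, -0.9]
grip_width: 0.336
```

jog_arm(motion=[[0,0,-0.02,0,0,0,-0.6],[0,0,-0.04,0,0,0,-0.6],[0,0,-0.06,0,0,0,-0.6],[0,0,-0.06,0,0,0,-0.6]])

```text
t: 43.62
eef_pos: [0.6475, -0.1323, 0.1623]
ee_rot: [-0.5, 0.5, -0.5, 0.5]
wrist_force: [-0.1, -0.1, -0.8]
grip_width: 0.334
```

jog_arm(motion=[[0,0,-0.02,0,0,0,-0.6],[0,0,-0.04,0,0,0,-0.6],[0,0,-0.06,0,0,0,-0.6],[0,0,-0.08,0,0,0,-0.6],[0,0,-0.095,0,0,0,-0.6],[0,0,-0.105,0,0,0,-0.6],[0,0,-0.105,0,0,0,-0.6]])

```text
t: 44.5
eef_pos: [0.6477, -0.1324, 0.15]
ee_rot: [-0.5, 0.5, -0.5, 0.5]
wrist_force: [0.6, 0.1, -0.4]
grip_width: 0.331
```

jog_arm(motion=[[0,0,-0.01,0,0,0,-0.6],[0,0,-0.02,0,0,0,-0.6],[0,0,-0.028,0,0,0,-0.6],[0,0,-0.028,0,0,0,-0.6]])

```text
t: 45.0
eef_pos: [0.6476, -0.1324, 0.1466]
ee_rot: [-0.5, 0.5, -0.5, 0.5]
wrist_force: [-0.4, -0.4, -1.2]
grip_width: 0.337
```

jog_arm(motion=[[0,0,-0.006,0,0,0,-0.6],[0,0,-0.012,0,0,0,-0.6],[0,0,-0.012,0,0,0,-0.6]])

```text
t: 45.38
eef_pos: [0.6478, -0.1324, 0.1457]
ee_rot: [0.5, -0.5, 0.5, -0.5]
wrist_force: [-1.0, 0.3, 1.0]
grip_width: 0.338
```

jog_arm(motion=[[0,0,-0.006,0,0,0,-0.6],[0,0,-0.006,0,0,0,-0.6]])

```text
t: 45.62
eef_pos: [0.6478, -0.1324, 0.1456]
ee_rot: [0.5, -0.5, 0.5, -0.5]
wrist_force: [-1.6, 0.5, 4.7]
grip_width: 0.335
```

Seated at the expected height. Release, retreat up, then away for a final look.

jog_arm(motion=[[0,0,0.002,0,0,0,-0.3],[0,0,0.005,0,0,0,-0.2],[0,0,0.005,0,0,0,0],[0,0,0.005,0,0,0,0.2],[0,0,0.005,0,0,0,0.3],[0,0,0.05,0,0,0,0.3],[0,0,0.2,0,0,0,0.3],[0,0,0.4,0,0,0,0.3],[0,0,0.7,0,0,0,0.3],[0,0,0.7,0,0,0,0.3]])

```text
t: 46.88
eef_pos: [0.6504, -0.1333, 0.2338]
ee_rot: [-0.502, 0.499, -0.497, 0.503]
wrist_force: [0.6, 0.5, 0.6]
grip_width: 0.649
```

jog_arm(motion=[[-0.2,-0.17,0,0,0,0,0.3],[-0.4,-0.34,0,0,0,0,0.3],[-0.6,-0.51,0,0,0,0,0.3],[-0.8,-0.68,0,0,0,0,0.3],[-0.9,-0.8,0,0,0,0,0.3]])

```text
t: 47.5
eef_pos: [0.5383, -0.2289, 0.2284]
ee_rot: [0.5, -0.5, 0.5, -0.5]
wrist_force: [0.1, -0.0, 0.3]
grip_width: 0.647
```

jog_arm(motion=[[-0.2,-0.25,0,0,0,0,0.3],[-0.4,-0.5,0,0,0,0,0.3],[-0.6,-0.75,0,0,0,0,0.3],[-0.8,-1,0,0,0,0,0.3],[-0.8,-1,0,0,0,0,0.3],[-0.8,-1,0,0,0,0,0.3],[-0.8,-1,0,0,0,0,0.3]])

```text
t: 48.38
eef_pos: [0.4444, -0.3474, 0.2285]
ee_rot: [0.501, -0.5, 0.5, -0.499]
wrist_force: [0.4, 0.1, -0.4]
grip_width: 0.652
```

Run:
```python
from h import *
from fit import near
np.set_printoptions(precision=4,suppress=True)
o=r.get_obs();print(o['eef_pos'],o['wrist_force'])
f,R,t,K=save('side','pics/s10.png'); p=cv2.imread('pics/s10.png')
g,R2,t2,K2=save('top','pics/t10.png'); p2=cv2.imread('pics/t10.png')
cv2.imwrite('pics/c10.png',np.hstack([cv2.resize(p[130:280,200:350],(390,390),interpolation=cv2.INTER_CUBIC),cv2.resize(p2[100:250,240:390],(390,390),interpolation=cv2.INTER_CUBIC)]))
for F in((f,R,t,K),(g,R2,t2,K2)):
  w=cloud(*F)
  for c,h in(((.64,.136),.168),((.648,-.132),.138)):
    for a,b in((.001,.008),(.008,.02),(.02,.03)):
        q=near(w,c,.045,h+a,h+b); print(a,len(q),(q.min(0)+q.max(0))/2,np.ptp(q,0),np.median(q,0))
# bystanders: change in depth from first frames
for n,F in(('side',(f,R,t,K)),('top',(g,R2,t2,K2))):
    a=np.load(n+'0.npz');w=cloud(*F)
    for nm,c,rad,h in(('road',(.694,.376),.07,.02),('oil',(.68,-.367),.05,.02),('key',(.59,-.003),.08,.008)):
        print(n,nm,*[(lambda q:((q.min(0)+q.max(0))/2,len(q)))(near(x,c,rad,h,.14)) for x in(a['c'],w)])
```

```text
[ 0.4444 -0.3474  0.2285] [ 0.3601  0.1399 -0.4211]
0.001 101 [0.64   0.1426 0.1725] [0.0471 0.0418 0.0064] [0.6357 0.1508 0.1732]
0.008 82 [0.64  0.138 0.182] [0.0279 0.0319 0.0119] [0.6391 0.145  0.1844]
0.02 6 [0.6399 0.139  0.1914] [0.0055 0.004  0.0053] [0.6401 0.1391 0.1905]
0.001 106 [ 0.6483 -0.127   0.1428] [0.0589 0.0576 0.0062] [ 0.6442 -0.1171  0.1429]
0.008 49 [ 0.6527 -0.1311  0.1519] [0.0365 0.0312 0.0117] [ 0.6473 -0.1214  0.154 ]
0.02 5 [ 0.6469 -0.127   0.1614] [0.004  0.0044 0.0061] [ 0.6484 -0.1273  0.1619]
0.001 166 [0.6396 0.1357 0.173 ] [0.0457 0.0471 0.0059] [0.6359 0.1328 0.1738]
0.008 128 [0.639 0.135 0.182] [0.0451 0.0418 0.0118] [0.6382 0.1343 0.1852]
0.02 20 [0.6398 0.1362 0.1916] [0.019  0.0204 0.007 ] [0.6396 0.1353 0.1902]
0.001 318 [ 0.6467 -0.133   0.1426] [0.0594 0.0594 0.0068] [ 0.6455 -0.1311  0.144 ]
0.008 150 [ 0.6483 -0.1325  0.152 ] [0.0543 0.058  0.012 ] [ 0.6463 -0.1313  0.1543]
0.02 19 [ 0.6489 -0.1294  0.1612] [0.022 0.021 0.006] [ 0.6467 -0.1324  0.1592]
side road (array([0.6924, 0.3781, 0.0715]), 1808) (array([0.6927, 0.3773, 0.071 ]), 1806)
side oil (array([ 0.6805, -0.356 ,  0.0785]), 321) (array([ 0.681 , -0.3553,  0.0867]), 245)
side key (array([ 0.5961, -0.0013,  0.0144]), 173) (array([ 0.5897, -0.0004,  0.0142]), 163)
top road (array([0.6936, 0.3732, 0.0718]), 1353) (array([0.6936, 0.3735, 0.072 ]), 1361)
top oil (array([ 0.6798, -0.3677,  0.0797]), 557) (array([ 0.6799, -0.3683,  0.0797]), 559)
top key (array([ 0.5989, -0.0059,  0.0157]), 296) (array([ 0.5985, -0.006 ,  0.0164]), 297)
```

View pics/c10.png

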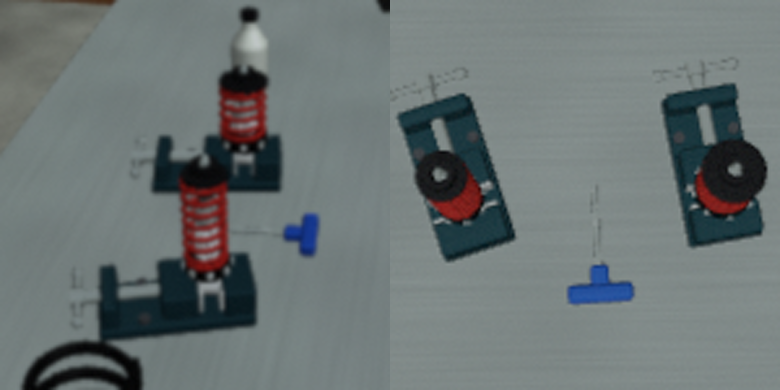

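The picture shows both seats lying flat with the studs through them. The side view has the tall seat at about (205,170) and the wide one at about (243,80). The hex key, oil bottle and road spring haven't moved. Handing in.

```bash
python3 -c "
from h import *
print(job.hand_in())"
```

```text
the job is handed in; nothing more can be done
None
```

Both dampers are assembled and the job is handed in at about 48 s of the 112 s allowed. I fitted the long spring on the tall damper, then the wide spring on the short one, then the small seat and the large seat. Each piece was lowered until the wrist force showed light contact (about 5–7 N), then released.

**Final checks:**
- **Seats:** both lie flat. The flange tops measured about 174 mm and 144 mm, as expected, and the studs show through the hubs.
- **Springs:** measured from 66–169 mm (tall damper) and 66–140 mm (short damper), so both stand on their 68 mm perch rings.
- **Bystanders:** in the top view the road spring, oil bottle and hex key are within 1 mm of where they started.

**Disagreements:**
- The side camera read y about 3–5 mm higher than the top camera, so I relied on the top view and the jaw centring for y.
- In the side view, the last check put the hex key 6 mm off in x and the oil bottle 8 mm off in z. In that view fewer of their points were visible than at the start, so I went by the top view.
- The gripper read about 28.5 mm on the 30 mm hubs; the grip held throughout.

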